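# Slide the crock tray to its clip

## Robot

A 6-joint arm with a two-finger parallel gripper is mounted at the origin on the work surface. World frame = base frame: x ahead of the robot, y to its left, z up, the work surface at z = 0. Lengths are in mm, angles in rad, forces in N, time in s.
With the tool pointing down it reaches from about 275 to 1000 mm from the base axis. Payload 8.4 kg.
Tool frame: the origin (TCP) lies at the very end of the fingers, on their centre line; the grasp point (between the pads) lies 19 mm behind it; z points along the fingers, y is the line along which they close (so a half turn about z gives the same grasp; the last joint's range is limited). The gripper opens to 85 mm and grips with 20 to 120 N. Pads are 22 mm wide; open, the fingers measure 114 mm over their backs; the gripper's body (76 mm by 85 mm) begins 54 mm behind the grasp point. The pads swing forward as they close: fully open they stand 13 mm farther back than shut.
Start: joints at [1.314, 0.353, 1.633, -0, 1.155, -0.002], TCP at [157.531, 604.824, 231.281] pointing down, gripper open.
Joint ranges: [-2.63, 2.63], [-0.92, 2.1], [0.06, 2.66], [-1.3, 4.44], [0, 2.69], [-3.02, 3.02]. Speed limits (rad/s): [2.22, 2.22, 2.79, 3.14, 3.14, 3.14].

## Interface

Orientations are given as [roll, pitch, yaw] about the fixed x, y, z axes, in that order (R = Rz(yaw) Ry(pitch) Rx(roll)).
In Python, from rig import telemetry, imaging, r gives the robot as it stands. The module is installed in compiled form; this text tells all that it offers.
- The arm moves only by the tool step_arm, never from a script. Its argument "moves" is a list of rows, each a list of 3 entries, a list of its own where there are three numbers: the turn, a rotation vector about the tool's x, y, z scaled (see below), then the shift along the tool's x, y, z scaled (see below), then the opening, from -1 (shut) to 1 (fully open). A call has 1 to 8 rows; each row is the pose to reach, as a shift and turn from the pose commanded when the call began, along the tool's axes at that moment; what a row does not reach only later rows make up. The controller multiplies each number of a shift by 200 mm and each number of a turn by 45 degrees. A row lasts 1/10 s, in which the tool goes at most 50 mm and 8.59 degrees, less where a joint would pass 70% of its speed; a pose out of reach is approached as far as the arm can. A call with a number of a shift or a turn outside -1 to 1 is refused whole. A call with a gripper value outside its range is refused whole. The fingers move at their own pace and stop on an object; "squeeze" is the grip in N (left out, the last holds). Time passes only in rows, so rows that repeat a pose let the fingers close. It gives the time, the measured TCP pose, the force, the opening and the grip force at its end, in the units of the state.
- telemetry.sense(): the state, without advancing time (a new reading comes with each control period).
- imaging.grab_frame(name): name is "scene" or "top" or "wrist"; returns the picture (480x640x3 uint8, red, green, blue); there is no depth.
- imaging.calibration(name): a dict with "fx", "fy", "cx", "cy" (pixels), "cam_to_world" (4x4, takes a point from camera to world coordinates). Camera axes: x right, y up, looking along -z (the intrinsics and any distortion apply to the point x, -y, -z); pixel columns grow to the right and rows downward; lengths in mm; the calibration is good to about 2 mm. A picture is of the moment at which its call begins: read the wrist's pose just before it. calibration takes no time and is no camera call; for the wrist camera it gives the pose at the moment of the call.
- r.sign_off(): hands the job in; it is judged then, once.
Trained networks look in the newest picture that a camera, given by its name, has taken for a name from the list of things; names that differ only in an ending like _2 or _b are one class to them, and where a whole thing is asked for, a point or a joint stands for the part that bears it (a point fixed in the world has none). Each returns a list of dicts, best first, with "conf" (0 to 1); they miss things now and then, are a little off and sometimes report something else, mostly with a low value. They report only what shows in the picture. A call takes as long as a camera call.
- imaging.recognise(camera, name): "extent" ([left, top, width, height] in pixels, round what is visible of it).
- imaging.mark_of(camera, name): "xy" ([column, row] in pixels: a listed point, or the origin of a listed thing).
The state is a dict: "clock": time; "qpos": joint angles; "qvel": joint speeds; "joint_efforts": joint torques, N m; "eef_pos": TCP position; "tcp_rot": TCP orientation; "contact_force": force on the tool from outside, world axes, zero at the start; "wrist_torque": the same for the moment, N m; "opening": opening from 0.0 (shut) to 1.0 (fully open); "grasp_force": force on a finger pad.
Only numpy, scipy, OpenCV 4.12 (cv2) and the standard library are available. Lean on these libraries where they do the work, as an engineer would, in place of code of your own. Each camera call takes 0.05 s, during which the arm holds its last target. There are 200 camera calls.

## Task

Push the heavy crock tray along its runners from where it is parked and bring it to rest with its steel tab squarely opposite the black index clip. It rolls very freely and its sprung bumper bars throw it back, so push and slow it gently with the hand against those bars, never let it strike the rubber buffers, and keep off the crocks and everything else on the bench. Leave the tray standing still at the clip with the hand taken away.

Things in the scene. Friction and masses are not known exactly. Their poses are not given: they have to be found in the camera images.
- base: bench slide: aluminium plate 240 x 660 x 6 mm fixed flat on the bench, with two steel ball-bearing runners along it. Origin: centre of the plate on the bench. Its y axis runs along the runners, from the parked end (-y) to the far end (+y); x across, away from the robot. Place and yaw change from run to run.
- buffer_far (a point): midpoint between the two rubber buffers at the far (+y) end: on the base's centreline at y = +0.290 m in its frame, 42 mm high. Buffers 20 mm across, 100 mm either side of the centreline, on brackets 52 mm high. Two more stand the same way at y = -0.290. The tray strikes them when its origin is at y = +0.178 or -0.178 in the base frame.
- tray: oak tray on bearing blocks, 224 mm long (along base y), 220 mm wide, 85 mm high with a 10 mm lip; it can only roll along base y. Origin: middle of the tray at bench height, axes as the base. Parked at rest at y = -0.14 in the base frame. Nominal mass with crocks 4.8 kg (3.5 to 6.3); rolling friction about 0.012 N plus 0.5 N per m/s, so it coasts for seconds (time constant about 9 s).
- face_near (a point): centre of the outer face of the sprung bumper bar at the tray's -y (parked) end, 58 mm above the bench. Bar: steel with a rubber face, 160 mm wide, 40 mm high (38 to 78 mm above the bench), standing 30 mm out of the tray's end when free: face 142 mm from the tray's origin. It goes 30 mm into the tray against a spring of 60 N per m, no preload, hardly damped: it throws back what it stops.
- face_far (a point): centre of the outer face of the same kind of bumper bar at the tray's +y end (60 N per m, 30 mm travel, 142 mm from the tray's origin when free), the end that leads towards the clip and the far buffers. These two faces are where the tray is pushed and slowed; a bar driven hard to the end of its travel (over 20 N) is a knock.
- tab (a point): middle of the steel tab, 40 mm wide, 4 mm thick, on the tray's +x edge, 40 mm above the bench, 120 mm from the centreline, level with the tray's origin along the runners. It points at the clip when the tray is at the mark.
- clip: black plastic index clip, 34 x 40 x 36 mm, on the bench against the +x edge of the base plate, as wide along the runners as the tray's tab (40 mm). Origin: bottom, middle of the side that faces the tray; axes as the base. At the mark tab and clip have the same y along the runners. Fixed, at y = 0.08 to 0.13 in the base frame: 48 to 98 mm before the far buffers are struck.
- crock0: square stoneware crock with a flat timber lid, 100 x 100 x 60 mm, 0.6 kg nominal, standing loose on the tray, on its robot's (-x) side towards the -y end, top 145 mm above the bench. Origin: centre of its underside. Not to be touched.
- crock1: square stoneware crock with a flat timber lid, 100 x 100 x 60 mm, 0.6 kg nominal, standing loose on the tray, on its far (+x) side towards the -y end, top 145 mm above the bench. Origin: centre of its underside. Not to be touched.
- crock2: square stoneware crock with a flat timber lid, 100 x 100 x 60 mm, 0.6 kg nominal, standing loose on the tray, on its robot's (-x) side towards the +y end, top 145 mm above the bench. Origin: centre of its underside. Not to be touched.
- crock3: square stoneware crock with a flat timber lid, 100 x 100 x 60 mm, 0.6 kg nominal, standing loose on the tray, on its far (+x) side towards the +y end, top 145 mm above the bench. Origin: centre of its underside. Not to be touched.
- wine: green wine bottle, 74 mm across, 290 mm high, standing on the bench off the slide's parked (-y) end. Origin: centre of its underside. Leave alone.
- bowl: white bowl, 100 mm across, 50 mm high, on the bench beyond the slide. Origin: centre of its underside. Leave alone.
- mug: white mug, 80 mm across, 90 mm high, handle at its +y side, on the bench off the slide's far (+y) end. Origin: centre of its underside. Leave alone.

How it is judged:
By the outcome, as a careful person would: the job done as asked, in the order asked, and still so for the second after the job is handed in, with the robot touching nothing.
It also fails if it takes over 32 s, if anything falls off the work surface, if the arm or the gripper's body presses on something with over 40 N, if the wrist force passes 120 N, or if a joint passes its speed limit or range.

## Working session

There is one attempt and no reset: what is moved stays moved. The work goes in short steps, Python scripts to look and compute and a tool call to move; the robot and the scene stay as the last step left them, time stands still between calls to the robot, and variables do not carry over. Pictures are saved under pics/ and viewed, at most 10 in all, crops included, and the job is handed in when it is done.

Besides the shell and the picture viewer there is one more tool, called after ">>>" as name(argument=value, ...) on one line, values as JSON. step_arm: Moves the arm, as the interface text tells. Its arguments: {"type":"object","properties":{"moves":{"type":"array"},"squeeze":{"type":"number"}},"required":["moves"]}

```bash
mkdir -p pics; python3 - <<'E'
from rig import telemetry, imaging, r
import cv2,json
s=telemetry.sense(); print({k:s[k] for k in('clock','eef_pos','tcp_rot','opening','contact_force')})
for c in('scene','top'):
    im=imaging.grab_frame(c); cv2.imwrite(f'pics/{c}0.png',im[:,:,::-1])
    k=imaging.calibration(c); print(c,k)
    for n in('tab','clip','face_near','face_far','buffer_far','base','tray','crock0','wine','mug'):
        d=imaging.mark_of(c,n); print(n,[(x['conf'],x['xy']) for x in d[:2]])
print(telemetry.sense()['clock'])
E
```

```text
{'clock': 0.0, 'eef_pos': array([157.4186741 , 604.37553858, 230.5673552 ]), 'tcp_rot': array([-3.14022156e+00, -2.27224584e-06,  2.88676982e+00]), 'opening': 1.0015636642079682, 'contact_force': array([0.65554716, 0.33393884, 0.32952435])}
scene {'fx': 559.3099311526589, 'fy': 559.3099311526589, 'cx': 322.32260987836474, 'cy': 242.27905851255002, 'cam_to_world': array([[-7.51123688e-01, -4.51666816e-01,  4.81466814e-01,
         1.30870760e+03],
       [ 6.60112848e-01, -5.05008980e-01,  5.56072799e-01,
         8.49555912e+02],
       [-8.01456663e-03,  7.35501881e-01,  6.77475276e-01,
         1.09740363e+03],
       [ 0.00000000e+00,  0.00000000e+00,  0.00000000e+00,
         1.00000000e+00]])}
tab [(0.8, [281.7, 228.4])]
clip [(0.74, [333.4, 290.6])]
face_near []
face_far [(0.59, [344.8, 234.8]), (0.4, [335.6, 292.0])]
buffer_far [(0.77, [419.0, 297.6])]
base [(0.79, [340.0, 247.9])]
tray [(0.86, [318.0, 224.8])]
crock0 [(0.86, [313.8, 183.6]), (0.7, [335.5, 204.4])]
wine [(0.61, [243.8, 161.7]), (0.37, [311.6, 218.2])]
mug [(0.85, [504.1, 357.8])]
top {'fx': 444.19364351037655, 'fy': 444.19364351037655, 'cx': 322.5582146310658, 'cy': 236.79480144091812, 'cam_to_world': array([[-7.66555549e-03,  9.80665685e-01, -1.95540414e-01,
         3.72280640e+02],
       [-9.99948734e-01, -8.81111915e-03, -4.98924832e-03,
        -1.05262019e+01],
       [-6.61571452e-03,  1.95492145e-01,  9.80682953e-01,
         1.19765193e+03],
       [ 0.00000000e+00,  0.00000000e+00,  0.00000000e+00,
         1.00000000e+00]])}
tab [(0.79, [371.8, 229.3]), (0.23, [429.0, 278.3])]
clip [(0.57, [275.2, 225.5])]
face_near [(0.73, [428.7, 280.7])]
face_far [(0.61, [315.8, 272.6])]
buffer_far [(0.68, [208.9, 272.1])]
base [(0.56, [318.1, 277.2])]
tray []
crock0 [(0.95, [349.8, 297.4]), (0.76, [393.1, 294.0])]
wine [(0.58, [523.2, 293.1])]
mug [(0.84, [123.7, 285.1]), (0.66, [317.4, 277.8])]
1.1
```

View pics/scene0.png

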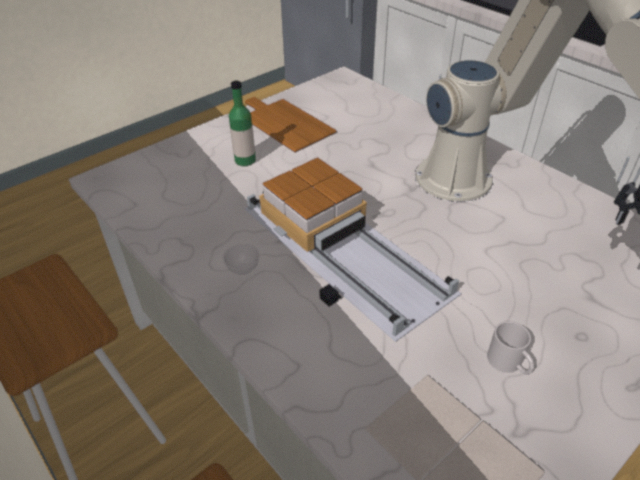

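View pics/top0.png

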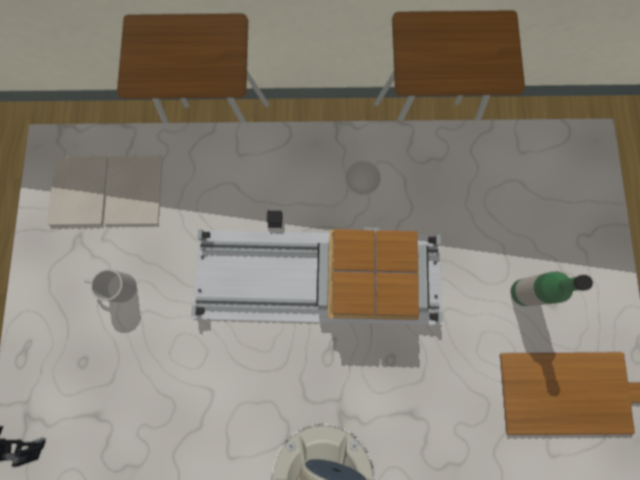

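```bash
cat > h.py <<'E'
import numpy as np
from rig import telemetry, imaging, r
def ray(c,xy,z):
    k=imaging.calibration(c);T=k['cam_to_world']
    d=T[:3,:3]@np.array([(xy[0]-k['cx'])/k['fx'],-(xy[1]-k['cy'])/k['fy'],-1])
    o=T[:3,3]; return (o+d*(z-o[2])/d[2])[:2]
def proj(c,p):
    k=imaging.calibration(c);T=k['cam_to_world']
    q=T[:3,:3].T@(np.array(p)-T[:3,3]); return k['cx']-k['fx']*q[0]/q[2],k['cy']+k['fy']*q[1]/q[2]
E
python3 - <<'E'
from h import *
Z=dict(tab=40,clip=0,face_near=58,face_far=58,buffer_far=42,base=0,tray=0,mug=0,wine=0,crock0=85,bowl=0)
P={'scene':dict(tab=[281.7,228.4],clip=[333.4,290.6],face_far=[344.8,234.8],buffer_far=[419,297.6],base=[340,247.9],tray=[318,224.8],mug=[504.1,357.8],wine=[243.8,161.7]),
'top':dict(tab=[371.8,229.3],clip=[275.2,225.5],face_near=[428.7,280.7],face_far=[315.8,272.6],buffer_far=[208.9,272.1],base=[318.1,277.2],wine=[523.2,293.1],mug=[123.7,285.1])}
for c in P:
    for n in P[c]: print(c,n,ray(c,P[c][n],Z[n]).round(1))
print(telemetry.sense()['qpos'].round(3))
E
```

```text
scene tab [ 605.3 -140.3]
scene clip [631.6 110.2]
scene face_far [503.1  15. ]
scene buffer_far [513.1 299.1]
scene base [5.068e+02 4.000e-01]
scene tray [ 487.4 -117.9]
scene mug [474.7 536.6]
scene wine [ 460.1 -538.6]
top tab [ 622.3 -136. ]
top clip [644.1 126.3]
top face_near [ 482.4 -275.7]
top face_far [505.7  13.4]
top buffer_far [511.2 293.4]
top base [499.9   8.5]
top wine [ 452.8 -539.7]
top mug [483.  533.3]
[ 1.314  0.353  1.633 -0.     1.155 -0.002]
```

The scene shows the tray parked at the right end, with tab (282,228), clip (333,291) and mug (510,345). The top view shows the clip at about (275,218), the tray at x 318–430 and the wine bottle at (523,293). I'll zoom in to get the slide's yaw.

```bash
python3 - <<'E'
import cv2
im=cv2.imread('pics/top0.png')[205:330,185:445]
cv2.imwrite('pics/crop0.png',cv2.resize(im,None,fx=3,fy=3,interpolation=cv2.INTER_CUBIC))
E
```

```text
(no output)
```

View pics/crop0.png

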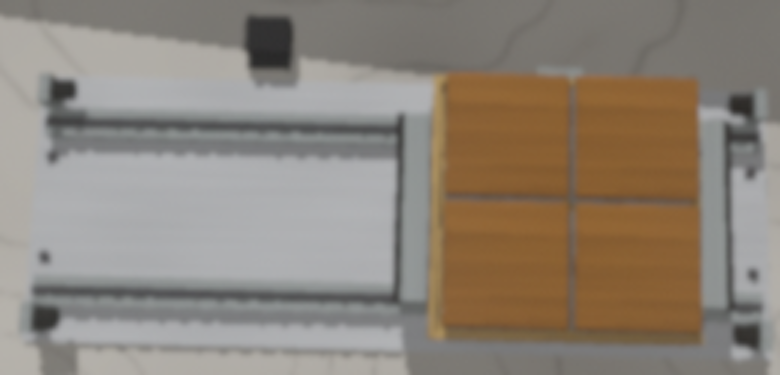

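```bash
python3 - <<'E'
from h import *
f=lambda u,v,z:ray('top',(u/3+185,v/3+205),z)
B=[f(62,90,47),f(43,318,47),f(742,104,47),f(747,335,47)]
print(np.round(B,1))
F=(B[0]+B[1])/2;N=(B[2]+B[3])/2
d=F-N;L=np.hypot(*d);e=d/L;c=(F+N)/2;yaw=np.arctan2(-e[0],e[1])
print('c',c,'L',L,'yaw',yaw,'across yaw',[np.arctan2(*(B[i]-B[i+1])[::-1]) for i in(0,2)])
n=np.array([e[1],-e[0]])
for nm,p in dict(tab=f(560,70,42),clip=f(270,68,36),ff=f(400,207,78),fn=f(728,215,78)).items(): print(nm,p.round(1),'y',((p-c)@e).round(1),'x',((p-c)@n).round(1))
# scene-based
for nm,p,z in(('tab',(281.7,228.4),40),('clip',(333.4,290.6),0),('ff',(344.8,234.8),58),('bf',(419,297.6),42)):
    p=ray('scene',p,z);print('scene',nm,((p-c)@e).round(1),((p-c)@n).round(1))
E
```

```text
[[ 609.3  304.8]
 [ 410.8  312.4]
 [ 591.4 -293.7]
 [ 391.8 -286.8]]
c [500.83518228   9.17853855] L 599.1565643263426 yaw -0.03079112816884714 across yaw [np.float64(-0.03792601203267623), np.float64(-0.03467475497646261)]
tab [ 624.5 -135.5] y -140.8 x 128.1
clip [630.  122.6] y 117.4 x 125.6
ff [499.7   6.6] y -2.6 x -1.0
fn [ 490.7 -269. ] y -278.4 x -1.6
scene tab -146.2 109.1
scene clip 105.0 127.6
scene ff 5.9 2.1
scene bf 290.1 3.3
```

```bash
cat >> h.py <<'E'
import json,os
from scipy.spatial.transform import Rotation as Ro
C=np.array([501.,8.]);YAW=-0.034
def Rt(th):  # tool pointing down, tips leaning to +y by th (deg)
    t=np.radians(th);B=Ro.from_euler('z',YAW).as_matrix()
    return B@np.array([[-1,0,0],[0,np.cos(t),np.sin(t)],[0,np.sin(t),-np.cos(t)]]).T.copy() if 0 else B@np.column_stack([[-1,0,0],[0,np.cos(t),np.sin(t)],[0,np.sin(t),-np.cos(t)]])
def W(b): 
    c,s=np.cos(YAW),np.sin(YAW);return np.array([C[0]+c*b[0]-s*b[1],C[1]+s*b[0]+c*b[1],b[2]])
def Bf(p):
    c,s=np.cos(YAW),np.sin(YAW);d=np.array(p[:2])-C;return np.array([c*d[0]+s*d[1],-s*d[0]+c*d[1]])
def load():
    if os.path.exists('cmd.json'): q=json.load(open('cmd.json'));return np.array(q[0]),np.array(q[1])
    s=telemetry.sense();return np.array(s['eef_pos']),Ro.from_euler('xyz',s['tcp_rot']).as_matrix()
def plan(calls,grip=-1):
    """calls: list of lists of (basepos,theta); prints rows for each call and stores final commanded pose"""
    p,R=load()
    for rows in calls:
        out=[]
        for b,th in rows:
            t=Ro.from_matrix(R.T@Rt(th)).as_rotvec()/(np.pi/4); s=R.T@(W(b)-p)/200
            t=t.round(3)+0.;s=s.round(3)+0.
            assert abs(s).max()<=1 and abs(t).max()<=1,(s,t)
            out.append([t.tolist(),s.tolist(),grip])
        print(json.dumps(out))
        p=p+R@s*200;R=R@Ro.from_rotvec(t*np.pi/4).as_matrix()
    json.dump([p.tolist(),R.tolist()],open('cmd.json','w'))
def check():
    s=telemetry.sense();p,R=load();e=np.array(s['eef_pos'])
    print('t',s['clock'],'base',Bf(e).round(1),e[2].round(1),'err',(e-p).round(1),'rot',np.degrees((Ro.from_matrix(R).inv()*Ro.from_euler('xyz',s['tcp_rot'])).as_rotvec()).round(2),'F',np.round(s['contact_force'],2))
E
python3 - <<'E'
from h import *
s=telemetry.sense();print(Bf(s['eef_pos']))
T=[(-230,405,230),(-130,212,230),(-50,20,230),(-20,-172,230),(0,-330,180),(0,-330,58)]
th=[0,0,0,10,20,20]
plan([[(a,h)]*n for a,h,n in zip(T,th,[4,5,5,5,4,3])])
E
```

```text
[-363.5495186   584.82297977]
[[[0.0, 0.0, -0.281], [-0.848, -0.731, 0.006], -1], [[0.0, 0.0, -0.281], [-0.848, -0.731, 0.006], -1], [[0.0, 0.0, -0.281], [-0.848, -0.731, 0.006], -1], [[0.0, 0.0, -0.281], [-0.848, -0.731, 0.006], -1]]
[[[0.0, 0.0, 0.0], [-0.501, -0.965, 0.0], -1], [[0.0, 0.0, 0.0], [-0.501, -0.965, 0.0], -1], [[0.0, 0.0, 0.0], [-0.501, -0.965, 0.0], -1], [[0.0, 0.0, 0.0], [-0.501, -0.965, 0.0], -1], [[0.0, 0.0, 0.0], [-0.501, -0.965, 0.0], -1]]
[[[0.0, 0.0, 0.0], [-0.4, -0.96, 0.0], -1], [[0.0, 0.0, 0.0], [-0.4, -0.96, 0.0], -1], [[0.0, 0.0, 0.0], [-0.4, -0.96, 0.0], -1], [[0.0, 0.0, 0.0], [-0.4, -0.96, 0.0], -1], [[0.0, 0.0, 0.0], [-0.4, -0.96, 0.0], -1]]
[[[-0.222, 0.0, 0.0], [-0.15, -0.96, 0.0], -1], [[-0.222, 0.0, 0.0], [-0.15, -0.96, 0.0], -1], [[-0.222, 0.0, 0.0], [-0.15, -0.96, 0.0], -1], [[-0.222, 0.0, 0.0], [-0.15, -0.96, 0.0], -1], [[-0.222, 0.0, 0.0], [-0.15, -0.96, 0.0], -1]]
[[[-0.222, 0.0, 0.0], [-0.1, -0.821, 0.109], -1], [[-0.222, 0.0, 0.0], [-0.1, -0.821, 0.109], -1], [[-0.222, 0.0, 0.0], [-0.1, -0.821, 0.109], -1], [[-0.222, 0.0, 0.0], [-0.1, -0.821, 0.109], -1]]
[[[0.0, 0.0, 0.0], [0.0, -0.209, 0.574], -1], [[0.0, 0.0, 0.0], [0.0, -0.209, 0.574], -1], [[0.0, 0.0, 0.0], [0.0, -0.209, 0.574], -1]]
```

>>> step_arm(moves=[[[0,0,-0.281],[-0.848,-0.731,0.006],-1],[[0,0,-0.281],[-0.848,-0.731,0.006],-1],[[0,0,-0.281],[-0.848,-0.731,0.006],-1],[[0,0,-0.281],[-0.848,-0.731,0.006],-1],[[0,0,-0.281],[-0.848,-0.731,0.006],-1]], squeeze=40)

```text
clock: 1.6
eef_pos: [286.1, 417.5, 230.1]
tcp_rot: [-3.141, 0.0, 3.106]
contact_force: [0.2, 0.7, 0.2]
opening: 0.143
grasp_force: 0.0
```

```bash
python3 -c "
from h import *
s=telemetry.sense();print(s['clock'],Bf(s['eef_pos']),s['eef_pos'],s['tcp_rot'],s['opening'])"
```

```text
1.6 [-228.72093409  401.98337832] [286.07605563 417.52606788 230.09918406] [-3.14061821e+00  3.16376529e-04  3.10617399e+00] 0.14298629343020802
```

>>> step_arm(moves=[[[0,0,0],[-0.501,-0.965,0],-1],[[0,0,0],[-0.501,-0.965,0],-1],[[0,0,0],[-0.501,-0.965,0],-1],[[0,0,0],[-0.501,-0.965,0],-1],[[0,0,0],[-0.501,-0.965,0],-1]])

```text
clock: 2.1
eef_pos: [379.3, 221.0, 230.3]
tcp_rot: [-3.141, 0.001, 3.105]
contact_force: [0.4, 0.5, 0.3]
opening: 0.002
grasp_force: 0.0
```

>>> step_arm(moves=[[[0,0,0],[-0.4,-0.96,0],-1],[[0,0,0],[-0.4,-0.96,0],-1],[[0,0,0],[-0.4,-0.96,0],-1],[[0,0,0],[-0.4,-0.96,0],-1],[[0,0,0],[-0.4,-0.96,0],-1]])

```text
clock: 2.6
eef_pos: [453.3, 25.5, 230.5]
tcp_rot: [-3.14, 0.002, 3.104]
contact_force: [-0.1, 0.7, -0.5]
opening: 0.001
grasp_force: 0.0
```

>>> step_arm(moves=[[[-0.222,0,0],[-0.15,-0.96,0],-1],[[-0.222,0,0],[-0.15,-0.96,0],-1],[[-0.222,0,0],[-0.15,-0.96,0],-1],[[-0.222,0,0],[-0.15,-0.96,0],-1],[[-0.222,0,0],[-0.15,-0.96,0],-1]])

```text
clock: 3.1
eef_pos: [476.0, -167.5, 230.2]
tcp_rot: [2.969, 0.001, 3.104]
contact_force: [-0.3, 0.4, -0.5]
opening: -0.004
grasp_force: 0.0
```

>>> step_arm(moves=[[[-0.222,0,0],[-0.1,-0.821,0.109],-1],[[-0.222,0,0],[-0.1,-0.821,0.109],-1],[[-0.222,0,0],[-0.1,-0.821,0.109],-1],[[-0.222,0,0],[-0.1,-0.821,0.109],-1]])

```text
clock: 3.5
eef_pos: [489.7, -324.8, 178.1]
tcp_rot: [2.793, -0.001, 3.105]
contact_force: [-0.4, 0.5, 0.0]
opening: 0.002
grasp_force: 0.0
```

>>> step_arm(moves=[[[0,0,0],[0,-0.209,0.574],-1],[[0,0,0],[0,-0.209,0.574],-1],[[0,0,0],[0,-0.209,0.574],-1],[[0,0,0],[0,-0.209,0.574],-1]])

```text
clock: 3.9
eef_pos: [488.2, -318.9, 55.0]
tcp_rot: [2.789, -0.005, 3.108]
contact_force: [-0.3, 0.5, 1.1]
opening: -0.002
grasp_force: 0.0
```

```bash
python3 - <<'E'
from h import *
import cv2
check()
for c in('top','scene'): cv2.imwrite(f'pics/{c}1.png',imaging.grab_frame(c)[:,:,::-1])
a=cv2.imread('pics/top1.png')[210:330,370:530];b=cv2.imread('pics/scene1.png')[120:280,180:400]
cv2.imwrite('pics/m1.png',np.hstack([cv2.resize(a,(400,300)),cv2.resize(b,(400,300))]))
E
```

```text
t 3.9 base [  -1.7 -327.1] 55.0 err [-1.6  2.9 -3. ] rot [-0.25  0.3   0.06] F [-0.34  0.54  1.08]
```

View pics/m1.png

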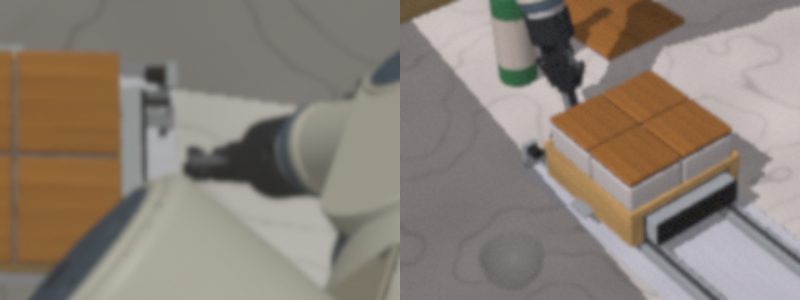

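```bash
python3 - <<'E'
from h import *
push=[((0,-308+3*i,58),20) for i in range(16)]
plan([push[:8],push[8:]])
T=[(0,-310,185),(0,-125,200),(0,65,200),(0,255,200),(0,310,150),(0,310,58)]
th=[10,0,-10,-20,-20,-20]
print()
plan([[(a,h)]*1 for a,h in zip(T,th)])
E
```

```text
[[[0.0, 0.0, 0.0], [0.0, 0.103, 0.037], -1], [[0.0, 0.0, 0.0], [0.0, 0.117, 0.042], -1], [[0.0, 0.0, 0.0], [0.0, 0.132, 0.047], -1], [[0.0, 0.0, 0.0], [0.0, 0.146, 0.053], -1], [[0.0, 0.0, 0.0], [0.0, 0.16, 0.058], -1], [[0.0, 0.0, 0.0], [0.0, 0.174, 0.063], -1], [[0.0, 0.0, 0.0], [0.0, 0.188, 0.068], -1], [[0.0, 0.0, 0.0], [0.0, 0.202, 0.073], -1]]
[[[0.0, 0.0, 0.0], [0.0, 0.014, 0.005], -1], [[0.0, 0.0, 0.0], [0.0, 0.028, 0.01], -1], [[0.0, 0.0, 0.0], [0.0, 0.042, 0.015], -1], [[0.0, 0.0, 0.0], [0.0, 0.056, 0.021], -1], [[0.0, 0.0, 0.0], [0.0, 0.071, 0.026], -1], [[0.0, 0.0, 0.0], [0.0, 0.085, 0.031], -1], [[0.0, 0.0, 0.0], [0.0, 0.099, 0.036], -1], [[0.0, 0.0, 0.0], [0.0, 0.113, 0.041], -1]]

[[[0.222, 0.0, 0.0], [0.0, -0.004, -0.677], -1]]
[[[0.222, 0.0, 0.0], [0.0, 0.924, 0.087], -1]]
[[[0.222, 0.0, 0.0], [0.0, 0.95, 0.0], -1]]
[[[0.223, 0.0, 0.0], [0.0, 0.935, -0.165], -1]]
[[[0.0, 0.0, 0.0], [0.001, 0.344, 0.141], -1]]
[[[0.0, 0.0, 0.0], [0.0, 0.158, 0.432], -1]]
```

```bash
cat >> h.py <<'E'
import cv2
ref=cv2.imread('pics/top0.png')
PX,PY=318,236
tmpl=ref[PY:312,PX:412]
def track(im,full=False):
    """tray base y from a top picture (BGR); reference picture = parked (-140)"""
    m=cv2.matchTemplate(im[225:330],tmpl,cv2.TM_CCOEFF_NORMED)
    _,s,_,(x,y)=cv2.minMaxLoc(m)
    def sub(a,b,c): return .5*(a-c)/(a-2*b+c)
    xs=x+(sub(m[y,x-1],m[y,x],m[y,x+1]) if 0<x<m.shape[1]-1 else 0)
    ys=y+225+(sub(m[y-1,x],m[y,x],m[y+1,x]) if 0<y<m.shape[0]-1 else 0)
    p=ray('top',(xs+45,ys+38),145);q=ray('top',(PX+45,PY+38),145)
    return -140+(Bf(p)-Bf(q))[1],s
def look(n=1):
    o=[]
    for i in range(n):
        t=telemetry.sense()['clock'];im=imaging.grab_frame('top')[:,:,::-1].copy()
        y,s=track(im);o.append((t,y));print('t %.2f tray %.2f score %.3f'%(t,y,s))
    cv2.imwrite('pics/last.png',im)
    return np.array(o)
E
python3 -c "
from h import *
print(track(cv2.imread('pics/top0.png')),track(cv2.imread('pics/top1.png')))"
```

```text
(np.float64(-140.0549576047478), 1.0) (np.float64(-139.81515465413003), 0.9612856507301331)
```

>>> step_arm(moves=[[[0,0,0],[0,0.103,0.037],-1],[[0,0,0],[0,0.117,0.042],-1],[[0,0,0],[0,0.132,0.047],-1],[[0,0,0],[0,0.146,0.053],-1],[[0,0,0],[0,0.16,0.058],-1],[[0,0,0],[0,0.174,0.063],-1],[[0,0,0],[0,0.188,0.068],-1],[[0,0,0],[0,0.202,0.073],-1]])

```text
clock: 4.8
eef_pos: [491.2, -278.7, 58.0]
tcp_rot: [2.793, -0.0, 3.107]
contact_force: [-0.1, 0.5, -0.6]
opening: 0.003
grasp_force: 0.0
```

>>> step_arm(moves=[[[0,0,0],[0,0.014,0.005],-1],[[0,0,0],[0,0.028,0.01],-1],[[0,0,0],[0,0.042,0.015],-1],[[0,0,0],[0,0.056,0.021],-1],[[0,0,0],[0,0.071,0.026],-1],[[0,0,0],[0,0.085,0.031],-1],[[0,0,0],[0,0.099,0.036],-1],[[0,0,0],[0,0.113,0.041],-1]])

```text
clock: 5.6
eef_pos: [492.1, -254.5, 58.1]
tcp_rot: [2.793, -0.0, 3.107]
contact_force: [-0.4, 0.5, -0.7]
opening: -0.002
grasp_force: 0.0
```

```bash
python3 -c "
from h import *
check();look(2);check()"
```

```text
t 5.6 base [   0.  -262.7] 58.1 err [-1.940e+01 -5.724e+02  1.000e-01] rot [-4.001e+01  1.000e-02 -0.000e+00] F [-0.37  0.45 -0.68]
t 5.60 tray -116.12 score 0.751
t 5.65 tray -113.37 score 0.755
t 5.7 base [  -0.  -262.5] 58.1 err [-1.940e+01 -5.722e+02  1.000e-01] rot [-4.002e+01  1.000e-02 -2.000e-02] F [ 0.41  0.4  -0.72]
```

```bash
python3 -c "
from h import *
look(3)"
```

```text
t 5.70 tray -110.68 score 0.758
t 5.75 tray -107.97 score 0.760
t 5.80 tray -105.32 score 0.765
```

>>> step_arm(moves=[[[0.222,0,0],[0,-0.004,-0.677],-1],[[0.222,0,0],[0,-0.004,-0.677],-1],[[0.222,0,0],[0,-0.004,-0.677],-1]])

```text
clock: 6.15
eef_pos: [491.2, -302.2, 187.8]
tcp_rot: [2.97, 0.002, 3.109]
contact_force: [0.9, -0.9, -0.6]
opening: -0.004
grasp_force: 0.0
```

>>> step_arm(moves=[[[0.222,0,0],[0,0.924,0.087],-1],[[0.222,0,0],[0,0.924,0.087],-1],[[0.222,0,0],[0,0.924,0.087],-1],[[0.222,0,0],[0,0.924,0.087],-1]])

```text
clock: 6.55
eef_pos: [496.3, -114.6, 200.6]
tcp_rot: [3.141, 0.001, 3.108]
contact_force: [-0.2, -1.0, 0.3]
opening: -0.002
grasp_force: 0.0
```

>>> step_arm(moves=[[[0.222,0,0],[0,0.95,0],-1],[[0.222,0,0],[0,0.95,0],-1],[[0.222,0,0],[0,0.95,0],-1],[[0.222,0,0],[0,0.95,0],-1]])

```text
clock: 6.95
eef_pos: [502.9, 73.1, 200.2]
tcp_rot: [-2.967, 0.001, 3.108]
contact_force: [1.4, 0.4, -0.5]
opening: 0.003
grasp_force: 0.0
```

>>> step_arm(moves=[[[0.223,0,0],[0,0.935,-0.165],-1],[[0.223,0,0],[0,0.935,-0.165],-1],[[0.223,0,0],[0,0.935,-0.165],-1],[[0.223,0,0],[0,0.935,-0.165],-1]])

```text
clock: 7.35
eef_pos: [509.2, 263.4, 199.7]
tcp_rot: [-2.792, -0.0, 3.109]
contact_force: [0.3, -0.3, -0.4]
opening: -0.001
grasp_force: 0.0
```

>>> step_arm(moves=[[[0,0,0],[0.001,0.344,0.141],-1],[[0,0,0],[0.001,0.344,0.141],-1]])

```text
clock: 7.55
eef_pos: [510.7, 318.5, 147.9]
tcp_rot: [-2.793, -0.001, 3.109]
contact_force: [0.5, -0.7, -0.3]
opening: -0.002
grasp_force: 0.0
```

>>> step_arm(moves=[[[0,0,0],[0,0.158,0.432],-1],[[0,0,0],[0,0.158,0.432],-1],[[0,0,0],[0,0.158,0.432],-1]])

```text
clock: 7.85
eef_pos: [508.1, 313.2, 52.9]
tcp_rot: [-2.786, -0.007, 3.107]
contact_force: [-1.6, -0.5, -0.3]
opening: 0.001
grasp_force: 0.0
```

```bash
python3 -c "
from h import *
check();look(3);check()"
```

```text
t 7.85 base [ -3.3 305.2] 52.9 err [-3.3 -4.6 -5.1] rot [ 0.35  0.4  -0.14] F [-1.61 -0.53 -0.29]
t 7.85 tray -12.90 score 0.948
t 7.90 tray -10.97 score 0.949
t 7.95 tray -9.04 score 0.950
t 8.0 base [  0.8 308.1] 59.6 err [ 0.8 -1.9  1.6] rot [-0.04 -0.06  0.03] F [-0.31  0.09  0.16]
```

```bash
python3 - <<'E'
import cv2,numpy as np
im=cv2.imread('pics/top0.png')
a=cv2.resize(im[206:238,262:292],(420,448),interpolation=cv2.INTER_CUBIC) #14x
b=cv2.resize(im[222:238,356:386],(420,224),interpolation=cv2.INTER_CUBIC)
s=cv2.imread('pics/scene0.png')
c=cv2.resize(s[275:310,312:347],(350,350),interpolation=cv2.INTER_CUBIC)
d=cv2.resize(s[214:244,264:299],(350,300)[:2],interpolation=cv2.INTER_CUBIC)
o=np.zeros((600,790,3),np.uint8);o[:448,:420]=a;o[450:600,:420]=b[:150];o[:300,430:780]=c[:300];o[300:600,430:780]=d
cv2.imwrite('pics/z.png',o)
g=im.astype(int).sum(2)
print('clip rows');[print(r,g[r,262:292]) for r in(212,216,220,224,227)]
print('tab rows');[print(r,g[r,356:388]) for r in(226,227,228,229,230)]
E
```

```text
clip rows
212 [354 355 354 343 303 228 171 156 154 154 156 154 157 157 155 156 156 155
 160 206 284 339 357 360 360 360 361 360 358 358]
216 [355 355 353 338 290 214 162 151 149 148 151 151 148 149 149 149 148 150
 145 157 233 320 355 358 360 360 358 358 357 357]
220 [401 400 389 353 279 200 155 148 148 144 147 147 149 146 146 146 149 146
 143 173 254 326 352 358 357 357 358 357 357 358]
224 [514 512 512 509 477 379 240 150 129 126 125 127 124 124 126 124 125 124
 133 188 272 340 389 437 444 423 405 400 400 397]
227 [515 516 516 513 485 408 298 233 216 212 210 210 211 211 210 209 210 206
 204 248 319 361 414 479 508 510 511 510 510 510]
tab rows
226 [347 347 348 349 348 348 349 352 359 362 363 362 359 357 353 352 350 349
 351 351 352 352 355 349 348 346 346 346 346 345 348 348]
227 [346 347 346 347 346 347 349 357 376 385 388 387 384 380 376 374 373 373
 375 377 380 376 371 357 349 347 347 345 347 348 348 349]
228 [342 345 344 343 343 344 345 358 384 396 399 402 402 399 396 394 393 393
 399 403 404 401 391 369 352 347 347 346 347 348 349 348]
229 [332 332 335 332 331 331 333 342 366 377 383 388 392 392 390 386 384 389
 402 412 410 404 393 369 352 347 347 346 345 346 346 346]
230 [315 315 316 315 315 313 314 319 333 338 342 349 354 353 351 348 348 356
 378 397 391 374 364 347 338 335 337 337 335 336 337 337]
```

View pics/z.png

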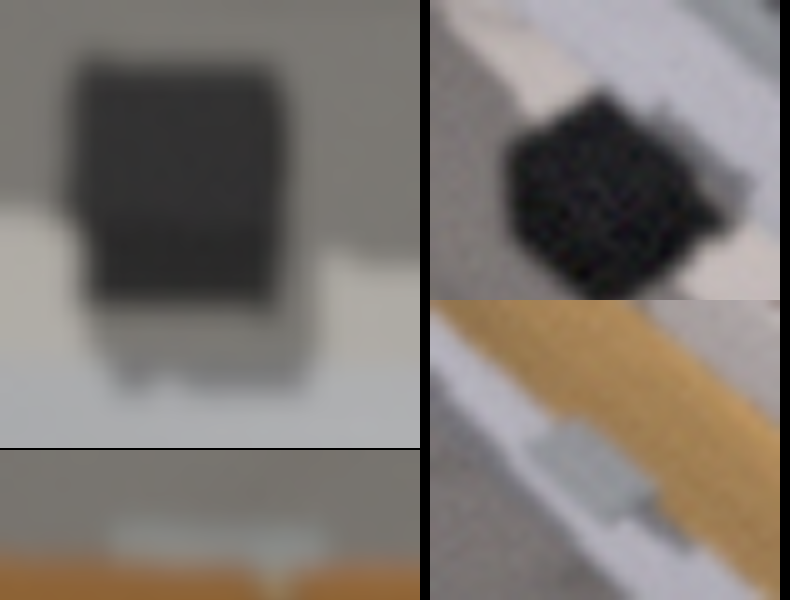

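```bash
python3 - <<'E'
from h import *
t=Bf(ray('top',(371.2,228),42));c=Bf(ray('top',(274.15,220.5),36));print(t,c,c-t)
# scene: quads. tab centre pixel, clip front-top edge midpoint
st=Bf(ray('scene',(264+165/10,214+168/10),42));print('scene tab',st)
# clip corners in scene: crop scale10: far-left etc top face
for q in((170,90),(300,205),(80,155),(290,235)): print(q,Bf(ray('scene',(312+q[0]/10,275+q[1]/10),36)))
check()
E
```

```text
[ 129.17717266 -137.97470394] [144.67143498 122.1652973 ] [ 15.49426232 260.14000125]
scene tab [ 119.36682976 -136.53517637]
(170, 90) [142.27876638 106.63468314]
(300, 205) [142.47319862 158.33599669]
(80, 155) [174.5633269  109.33093906]
(290, 235) [151.04061077 164.38763194]
t 8.0 base [  0.8 308.1] 59.6 err [ 0.8 -1.9  1.6] rot [-0.04 -0.06  0.03] F [-0.31  0.09  0.16]
```

```bash
python3 -c "
from h import *
plan([[((0,280,58),-20)]])"
```

```text
[[[0.0, 0.0, 0.0], [0.0, -0.141, 0.051], -1]]
```

>>> step_arm(moves=[[[0,0,0],[0,-0.141,0.051],-1],[[0,0,0],[0,-0.141,0.051],-1],[[0,0,0],[0,-0.141,0.051],-1],[[0,0,0],[0,-0.141,0.051],-1],[[0,0,0],[0,-0.141,0.051],-1],[[0,0,0],[0,-0.141,0.051],-1],[[0,0,0],[0,-0.141,0.051],-1],[[0,0,0],[0,-0.141,0.051],-1]])

```text
clock: 8.8
eef_pos: [510.3, 285.7, 57.9]
tcp_rot: [-2.792, -0.0, 3.108]
contact_force: [-0.3, 0.5, 0.6]
opening: 0.001
grasp_force: 0.0
```

>>> step_arm(moves=[[[0,0,0],[0,0,0],-1],[[0,0,0],[0,0,0],-1],[[0,0,0],[0,0,0],-1],[[0,0,0],[0,0,0],-1],[[0,0,0],[0,0,0],-1],[[0,0,0],[0,0,0],-1]])

```text
clock: 9.4
eef_pos: [510.3, 285.5, 58.0]
tcp_rot: [-2.792, -0.0, 3.108]
contact_force: [-0.5, -0.6, -0.2]
opening: 0.001
grasp_force: 0.0
```

```bash
python3 - <<'E'
from h import *
check();look(2)
im=cv2.imread('pics/last.png')
cv2.imwrite('pics/z2.png',cv2.resize(im[200:325,180:370],None,fx=4,fy=4,interpolation=cv2.INTER_CUBIC))
E
```

```text
t 9.4 base [-1.000e-01  2.777e+02] 58.0 err [-0.1 -2.3 -0. ] rot [ 0.01  0.   -0.  ] F [-0.47 -0.59 -0.2 ]
t 9.40 tray 40.66 score 0.924
t 9.45 tray 42.15 score 0.920
```

View pics/z2.png

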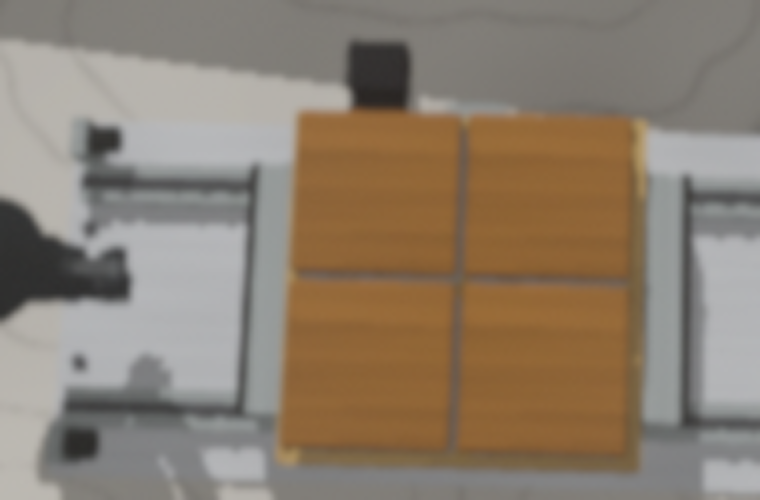

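```bash
python3 - <<'E'
from h import *
for x in(129,131,133): print('tip',Bf(ray('top',(180+x/4,268),62)))
for x in(241,243,245): print('face',Bf(ray('top',(180+x/4,268),78)))
# time prediction
def sim(y,v,t,m=4.8):
    dt=.01
    for i in range(int(t/dt)): v-=dt*(.012+.5*v/1000)/m*1000;y+=v*dt
    return y,v
for m in(4.2,4.8,5.4):
  print(m,[tuple(np.round(sim(42.15,29.8,t,m),1)) for t in(.05,1,2,2.5,3,3.5,4,5)])
E
```

```text
tip [  9.07738099 272.41398746]
tip [  9.11025658 271.12462194]
tip [  9.14313166 269.83527576]
face [  8.96025383 197.09564955]
face [  8.99263902 195.82551696]
face [  9.02502372 194.55540342]
4.2 [(np.float64(43.6), np.float64(29.5)), (np.float64(68.8), np.float64(23.8)), (np.float64(89.8), np.float64(18.4)), (np.float64(98.4), np.float64(15.9)), (np.float64(105.8), np.float64(13.6)), (np.float64(112.0), np.float64(11.5)), (np.float64(117.2), np.float64(9.4)), (np.float64(124.7), np.float64(5.7))]
4.8 [(np.float64(43.6), np.float64(29.5)), (np.float64(69.2), np.float64(24.5)), (np.float64(91.2), np.float64(19.7)), (np.float64(100.5), np.float64(17.5)), (np.float64(108.7), np.float64(15.4)), (np.float64(115.8), np.float64(13.4)), (np.float64(122.0), np.float64(11.5)), (np.float64(131.7), np.float64(7.9))]
5.4 [(np.float64(43.6), np.float64(29.6)), (np.float64(69.5), np.float64(25.0)), (np.float64(92.3), np.float64(20.7)), (np.float64(102.2), np.float64(18.7)), (np.float64(111.0), np.float64(16.7)), (np.float64(118.9), np.float64(14.9)), (np.float64(125.9), np.float64(13.1)), (np.float64(137.4), np.float64(9.9))]
```

The view shows the finger edge at about (213,268), the bar's outer face at about (241,272) and the clip at (274,217). The template locked onto the bar at z=78, so I used the wrong scale. I'll switch to a lids-only template.

```bash
cat >> h.py <<'E'
PX,PY,PW,PH=340,240,72,62
tmpl=ref[PY:PY+PH,PX:PX+PW]
def track(im):
    best=(0,)
    for sh in np.arange(-.12,.05,.02):   # shear for perspective
        M=np.float32([[1,sh,-sh*PH/2],[0,1,0]]);t=cv2.warpAffine(ref[PY-5:PY+PH+5,PX-10:PX+PW+10],np.float32([[1,sh,-sh*(PH+10)/2],[0,1,0]]),(PW+20,PH+10))[5:-5,10:-10]
        m=cv2.matchTemplate(im[228:325],t,cv2.TM_CCOEFF_NORMED);_,s,_,(x,y)=cv2.minMaxLoc(m)
        if s>best[0]: best=(s,x,y,m)
    s,x,y,m=best
    sub=lambda a,b,c:.5*(a-c)/(a-2*b+c)
    xs=x+sub(m[y,x-1],m[y,x],m[y,x+1]);ys=y+228+sub(m[y-1,x],m[y,x],m[y+1,x])
    p=ray('top',(xs+PW/2,ys+PH/2),145);q=ray('top',(PX+PW/2,PY+PH/2),145)
    return -140+(Bf(p)-Bf(q))[1],s
E
python3 - <<'E'
from h import *
print(track(ref),track(cv2.imread('pics/last.png')))
look(4)
plan([[((0,261,58),-20)]])
E
```

```text
(np.float64(-139.99934239411024), 0.9999790191650391) (np.float64(52.800222362008185), 0.9532957673072815)
t 9.50 tray 54.42 score 0.945
t 9.55 tray 55.87 score 0.950
t 9.60 tray 57.45 score 0.956
t 9.65 tray 58.98 score 0.944
[[[0.0, 0.0, 0.0], [0.0, -0.089, 0.033], -1]]
```

>>> step_arm(moves=[[[0,0,0],[0,-0.089,0.033],-1],[[0,0,0],[0,-0.089,0.033],-1],[[0,0,0],[0,-0.089,0.033],-1],[[0,0,0],[0,-0.089,0.033],-1],[[0,0,0],[0,-0.089,0.033],-1],[[0,0,0],[0,-0.089,0.033],-1],[[0,0,0],[0,-0.089,0.033],-1],[[0,0,0],[0,-0.089,0.033],-1]])

```text
clock: 10.5
eef_pos: [509.7, 266.7, 57.9]
tcp_rot: [-2.792, 0.0, 3.108]
contact_force: [0.4, 0.2, -0.0]
opening: -0.001
grasp_force: 0.0
```

```bash
python3 - <<'E'
from h import *
check();o=look(4);print(np.polyfit(o[:,0]-o[-1,0],o[:,1],1));check()
im=cv2.imread('pics/last.png')
cv2.imwrite('pics/z3.png',cv2.resize(im[200:325,190:340],None,fx=5,fy=5,interpolation=cv2.INTER_CUBIC)[:600])
E
```

```text
t 10.5 base [-1.000e-01  2.589e+02] 57.9 err [-0.1 -2.2 -0. ] rot [-0.   -0.01 -0.01] F [ 0.38  0.22 -0.01]
t 10.50 tray 83.27 score 0.941
t 10.55 tray 84.52 score 0.939
t 10.60 tray 85.87 score 0.943
t 10.65 tray 87.12 score 0.933
[25.77874612 87.12873992]
t 10.7 base [-1.000e-01  2.587e+02] 57.9 err [-0.1 -2.3 -0. ] rot [ 0. -0. -0.] F [-0.35  0.02 -0.66]
```

View pics/z3.png

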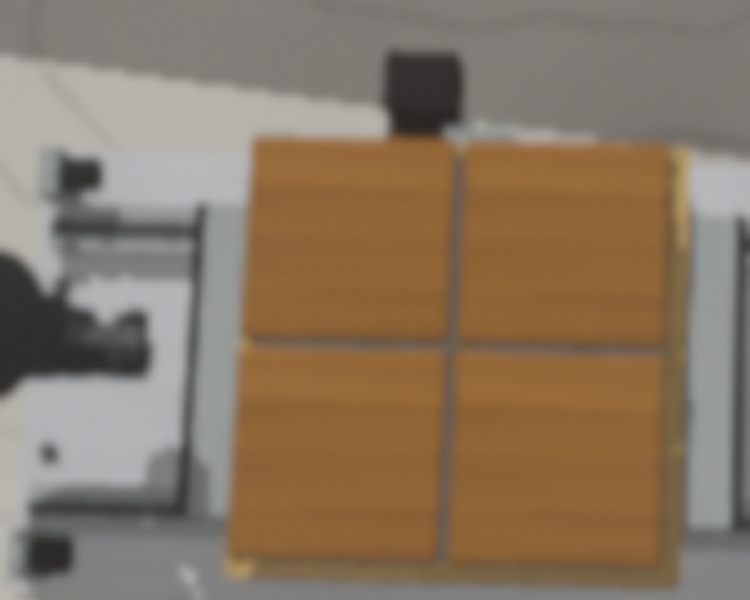

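```bash
cat > sim.py <<'E'
import numpy as np
def sim(y,v,t0,hand,m,T=4,dt=.002,k=60):
    """hand(t): contact surface position (base y) -> tray y,v ; free face = y+142"""
    t=t0;mx=0
    while t<t0+T:
        c=max(0,y+142-hand(t));a=-(k*c/1000+.012*np.sign(v)+.5*v/1000)/m*1000
        vn=v+a*dt
        if c==0 and v*vn<=0: vn=0
        if c==0 and v==0: vn=0
        v=vn;y+=v*dt;t+=dt;mx=max(mx,c)
    return round(y,1),round(v,1),round(mx,1)
E
python3 - <<'E'
from sim import sim
for ts in(11.3,11.4,11.5,11.6):
  for u in(10.5,11.5,12.5):
    h=lambda t:252.4+max(0,min(t-ts,2.2))*u if t<ts+1.8 else 400
    print(ts,u,[sim(88.4,25.3,10.7,h,m) for m in(4.2,4.8,5.4)])
E
```

```text
11.3 10.5 [(np.float64(129.6), 0, np.float64(1.5)), (np.float64(128.4), 0, np.float64(2.0)), (np.float64(127.8), 0, np.float64(2.4))]
11.3 11.5 [(np.float64(136.5), np.float64(1.0), np.float64(1.1)), (np.float64(134.2), np.float64(0.3), np.float64(1.6)), (np.float64(132.9), 0, np.float64(2.0))]
11.3 12.5 [(np.float64(145.3), np.float64(4.6), np.float64(0.5)), (np.float64(141.3), np.float64(2.9), np.float64(1.1)), (np.float64(139.6), np.float64(2.2), np.float64(1.6))]
11.4 10.5 [(np.float64(126.4), 0, np.float64(1.7)), (np.float64(125.6), 0, np.float64(2.2)), (np.float64(125.3), 0, np.float64(2.5))]
11.4 11.5 [(np.float64(131.8), 0, np.float64(1.3)), (np.float64(130.2), 0, np.float64(1.8)), (np.float64(129.4), 0, np.float64(2.2))]
11.4 12.5 [(np.float64(138.8), np.float64(2.2), np.float64(0.9)), (np.float64(136.5), np.float64(1.5), np.float64(1.4)), (np.float64(135.2), np.float64(1.2), np.float64(1.8))]
11.5 10.5 [(np.float64(123.5), 0, np.float64(1.9)), (np.float64(123.0), 0, np.float64(2.3)), (np.float64(123.0), 0, np.float64(2.7))]
11.5 11.5 [(np.float64(127.5), 0, np.float64(1.6)), (np.float64(126.6), 0, np.float64(2.0)), (np.float64(126.1), 0, np.float64(2.3))]
11.5 12.5 [(np.float64(133.1), np.float64(0.6), np.float64(1.2)), (np.float64(131.7), np.float64(0.3), np.float64(1.6)), (np.float64(130.9), np.float64(0.2), np.float64(2.0))]
11.6 10.5 [(np.float64(120.8), 0, np.float64(2.0)), (np.float64(120.6), 0, np.float64(2.4)), (np.float64(120.8), 0, np.float64(2.8))]
11.6 11.5 [(np.float64(123.7), 0, np.float64(1.8)), (np.float64(123.2), 0, np.float64(2.1)), (np.float64(123.0), 0, np.float64(2.5))]
11.6 12.5 [(np.float64(127.8), 0, np.float64(1.5)), (np.float64(127.1), 0, np.float64(1.8)), (np.float64(126.7), 0, np.float64(2.2))]
```

>>> step_arm(moves=[[[0,0,0],[0,0,0],-1],[[0,0,0],[0,0,0],-1],[[0,0,0],[0,0,0],-1],[[0,0,0],[0,0,0],-1],[[0,0,0],[0,0,0],-1],[[0,0,0],[0,0,0],-1],[[0,0,0],[0,0,0],-1]])

```text
clock: 11.4
eef_pos: [509.7, 266.5, 57.9]
tcp_rot: [-2.792, 0.0, 3.108]
contact_force: [1.1, -0.3, 0.4]
opening: -0.003
grasp_force: 0.0
```

```bash
python3 - <<'E'
from h import *
from sim import sim
o=look(3);v,y=np.polyfit(o[:,0]-o[-1,0],o[:,1],1);print(v,y);t0=o[-1,0]
for vv in(20.5,21.5,22.5):
 for ts in(11.55,11.65):
  for u in(10,10.6,11.2):
   h=lambda t:252.4+max(0,min(t-ts,2.2))*u if t<ts+1.8 else 400
   print(vv,ts,u,[sim(y,vv,t0,h,m) for m in(4.2,4.8,5.4)])
E
```

```text
t 11.40 tray 105.16 score 0.927
t 11.45 tray 106.20 score 0.918
t 11.50 tray 107.34 score 0.923
21.792095376304804 107.32539381372614
20.5 11.55 10 [(np.float64(120.5), 0, np.float64(2.1)), (np.float64(121.0), 0, np.float64(2.3)), (np.float64(121.5), 0, np.float64(2.5))]
20.5 11.55 10.6 [(np.float64(121.9), 0, np.float64(1.9)), (np.float64(122.5), 0, np.float64(2.1)), (np.float64(123.0), 0, np.float64(2.3))]
20.5 11.55 11.2 [(np.float64(123.8), 0, np.float64(1.7)), (np.float64(124.5), 0, np.float64(1.9)), (np.float64(125.2), 0, np.float64(2.1))]
20.5 11.65 10 [(np.float64(118.3), 0, np.float64(2.2)), (np.float64(118.8), 0, np.float64(2.4)), (np.float64(119.3), 0, np.float64(2.6))]
20.5 11.65 10.6 [(np.float64(119.2), 0, np.float64(2.1)), (np.float64(119.8), 0, np.float64(2.3)), (np.float64(120.4), 0, np.float64(2.5))]
20.5 11.65 11.2 [(np.float64(120.5), 0, np.float64(1.9)), (np.float64(121.3), 0, np.float64(2.1)), (np.float64(122.0), 0, np.float64(2.3))]
21.5 11.55 10 [(np.float64(120.0), 0, np.float64(2.4)), (np.float64(120.6), 0, np.float64(2.6)), (np.float64(121.1), 0, np.float64
[... 841 characters left out ...]
)]
22.5 11.55 10.6 [(np.float64(120.5), 0, np.float64(2.5)), (np.float64(121.1), 0, np.float64(2.7)), (np.float64(121.7), 0, np.float64(2.9))]
22.5 11.55 11.2 [(np.float64(121.6), 0, np.float64(2.3)), (np.float64(122.2), 0, np.float64(2.5)), (np.float64(122.7), 0, np.float64(2.8))]
22.5 11.65 10 [(np.float64(118.0), 0, np.float64(2.8)), (np.float64(118.5), 0, np.float64(3.0)), (np.float64(119.0), 0, np.float64(3.2))]
22.5 11.65 10.6 [(np.float64(118.4), 0, np.float64(2.6)), (np.float64(119.0), 0, np.float64(2.9)), (np.float64(119.6), 0, np.float64(3.1))]
22.5 11.65 11.2 [(np.float64(119.0), 0, np.float64(2.5)), (np.float64(119.6), 0, np.float64(2.7)), (np.float64(120.2), 0, np.float64(2.9))]
```

>>> step_arm(moves=[[[0,0,0],[0,0.005,-0.0018],-1],[[0,0,0],[0,0.01,-0.0036],-1],[[0,0,0],[0,0.015,-0.0054],-1],[[0,0,0],[0,0.02,-0.0072],-1],[[0,0,0],[0,0.025,-0.009],-1],[[0,0,0],[0,0.03,-0.0108],-1],[[0,0,0],[0,0.035,-0.0126],-1],[[0,0,0],[0,0.04,-0.0144],-1]])

```text
clock: 12.35
eef_pos: [510.0, 275.1, 57.9]
tcp_rot: [-2.792, 0.0, 3.107]
contact_force: [-0.5, 1.0, -0.5]
opening: 0.0
grasp_force: 0.0
```

>>> step_arm(moves=[[[0,0,0],[0,0.005,-0.0018],-1],[[0,0,0],[0,0.01,-0.0036],-1],[[0,0,0],[0,0.015,-0.0054],-1],[[0,0,0],[0,0.02,-0.0072],-1],[[0,0,0],[0,0.025,-0.009],-1]])

```text
clock: 12.85
eef_pos: [510.1, 280.5, 57.9]
tcp_rot: [-2.792, -0.0, 3.108]
contact_force: [-0.4, -0.1, -0.4]
opening: -0.001
grasp_force: 0.0
```

```bash
python3 - <<'E'
from h import *
s=telemetry.sense();print(s['clock'],Bf(s['eef_pos']),s['eef_pos'])
o=look(4);print(np.polyfit(o[:,0]-o[-1,0],o[:,1],1))
E
```

```text
12.85 [-1.31211427e-01  2.72605642e+02] [510.13567059 280.4525515   57.88628897]
t 12.85 tray 112.52 score 0.927
t 12.90 tray 112.52 score 0.927
t 12.95 tray 112.52 score 0.927
t 13.00 tray 112.51 score 0.927
[-3.67657944e-02  1.12515089e+02]
```

```bash
python3 - <<'E'
from h import *
im=cv2.imread('pics/last.png')
sc=imaging.grab_frame('scene')[:,:,::-1].copy();cv2.imwrite('pics/sc4.png',sc)
a=cv2.resize(im[205:245,255:305],(400,320),interpolation=cv2.INTER_CUBIC)
b=cv2.resize(sc[265:315,300:350],(400,400),interpolation=cv2.INTER_CUBIC)
c=cv2.resize(im[245:295,205:255],(400,400),interpolation=cv2.INTER_CUBIC)[:280]
o=np.zeros((600,800,3),np.uint8);o[:320,:400]=a;o[:400,400:]=b;o[320:,:400]=c
cv2.imwrite('pics/z4.png',o)
g=im.astype(int).sum(2)
for r in range(225,231): print(r,g[r,262:300])
for n in('tab','clip'):
  for cam in('top','scene'): print(n,cam,[(d['conf'],d['xy'],Bf(ray(cam,d['xy'],40 if n=='tab' else 0)).round(1)) for d in imaging.mark_of(cam,n)[:2]])
print(telemetry.sense()['clock'])
E
```

```text
225 [530 531 530 528 494 397 290 296 335 337 329 327 326 324 326 324 324 323
 324 332 357 387 430 487 504 491 481 478 478 478 475 463 434 415 411 411
 409 409]
226 [510 512 512 508 474 381 303 342 392 406 404 398 393 390 391 390 389 389
 390 394 401 408 434 486 510 507 504 503 504 505 507 501 484 472 470 470
 469 466]
227 [454 456 455 452 423 353 309 348 397 423 422 408 400 397 395 394 394 394
 396 404 408 402 412 452 476 477 477 476 476 482 493 495 490 488 486 487
 485 482]
228 [376 377 377 374 359 324 310 330 368 404 403 382 367 363 361 362 361 362
 364 372 374 370 371 393 409 411 409 408 410 416 430 436 436 438 438 438
 436 435]
229 [325 324 325 325 320 312 306 306 330 367 369 343 329 327 326 328 327 326
 329 333 334 330 330 339 343 345 345 345 345 347 356 358 361 362 363 362
 362 359]
230 [310 310 311 309 310 310 304 298 300 326 329 317 314 312 312 312 312 312
 310 313 313 312 311 316 316 316 313 316 316 317 316 318 319 318 320 320
 317 319]
tab top [(0.7, [275.8, 229.5], array([119.2, 116.1]))]
tab scene [(0.55, [334.9, 292.7], array([152.5, 142.3]))]
clip top [(0.66, [276.4, 224.8], array([141.1, 119.9]))]
clip scene [(0.74, [333.3, 290.6], array([127.2, 106.4])), (0.55, [242.9, 269.4], array([ 267.8, -113.2]))]
13.3
```

View pics/z4.png

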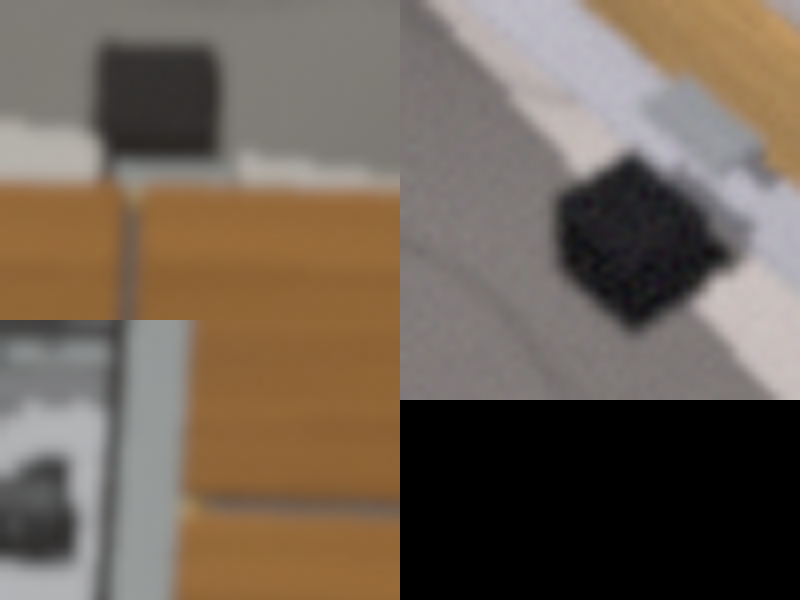

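```bash
python3 - <<'E'
from h import *
f=lambda u,v,z:Bf(ray('scene',(300+u/8-.45,265+v/8-.45),z)).round(1)
print('clip -y corners',f(630,155,36),f(557,200,36)); print('clip +y-x',f(732,250,36),f(732,250,0), 'bottom',f(635,330,0))
print('tab outer',f(645,108,42),f(722,172,42),'inner',f(685,75,42),f(765,140,42))
print('top: tab',Bf(ray('top',(276.7,227.),42)),'clip',Bf(ray('top',(273.85,216),36)))
print('predicted clip proj if mark at 113 / 121 (tray y=112.5 cam): ')
for my in(112,116,120,124):
    P=[W((x,my+s*20,36)) for x,s in((122,-1),(156,-1),(122,1),(156,1))]
    print(my,[tuple(((np.array(proj('scene',p))-[299.55,264.55])*8).round()) for p in P], [tuple(np.round(proj('top',p),1)) for p in P])
for my in(112,116): 
    P=[W((x,my+s*20,42)) for x,s in((130,-1),(130,1))]
    print('tab',my,[tuple(((np.array(proj('scene',p))-[299.55,264.55])*8).round()) for p in P], [tuple(np.round(proj('top',p),1)) for p in P])
E
```

```text
clip -y corners [ 44.  188.1] [ 75.6 187.4]
clip +y-x [ 47.6 238.6] [ 22.8 217.2] bottom [ 71.  221.9]
tab outer [ 30.  179.9] [ 30.7 216.2] inner [  9.6 177.5] [ 10.2 215. ]
top: tab [125.64351794 113.76509272] clip [157.0923544  123.56709967]
predicted clip proj if mark at 113 / 121 (tray y=112.5 cam): 
112 [(np.float64(254.0), np.float64(101.0)), (np.float64(174.0), np.float64(150.0)), (np.float64(334.0), np.float64(170.0)), (np.float64(254.0), np.float64(220.0))] [(np.float64(285.0), np.float64(229.0)), (np.float64(285.5), np.float64(216.7)), (np.float64(270.1), np.float64(228.6)), (np.float64(270.7), np.float64(216.3))]
116 [(np.float64(262.0), np.float64(108.0)), (np.float64(182.0), np.float64(157.0)), (np.float64(342.0), np.float64(177.0)), (np.float64(262.0), np.float64(228.0))] [(np.float64(283.5), np.float64(229.0)), (np.float64(284.1), np.float64(216.6)), (np.float64(268.6), np.float64(228.6)), (np.float64(269.2), np.float64(216.3))]
120 [(np.float64(270.0), np.float64(115.0)), (np.float64(190.0), np.float64(164.0)), (np.float64(350.0), np.float64(184.0)), (np.float64(270.0), np.float64(235.0))] [(np.float64(282.0), np.float64(228.9)), (np.float64(282.6), np.float64(216.6)), (np.float64(267.1), np.float64(228.6)), (np.float64(267.7), np.float64(216.2))]
124 [(np.float64(278.0), np.float64(122.0)), (np.float64(198.0), np.float64(171.0)), (np.float64(359.0), np.float64(191.0)), (np.float64(278.0), np.float64(242.0))] [(np.float64(280.5), np.float64(228.9)), (np.float64(281.1), np.float64(216.6)), (np.float64(265.6), np.float64(228.5)), (np.float64(266.3), np.float64(216.2))]
tab 112 [(np.float64(236.0), np.float64(100.0)), (np.float64(316.0), np.float64(169.0))] [(np.float64(284.9), np.float64(225.6)), (np.float64(270.0), np.float64(225.2))]
tab 116 [(np.float64(244.0), np.float64(107.0)), (np.float64(324.0), np.float64(176.0))] [(np.float64(283.4), np.float64(225.6)), (np.float64(268.5), np.float64(225.2))]
```

```bash
python3 - <<'E'
from h import *
s=telemetry.sense()
p=W((0,261+.97*13*1.06/1.0,58)); p=W((0,272.8+2.2,58))
json.dump([p.tolist(),Rt(-20).tolist()],open('cmd.json','w'));check()
T=[(0,310,175),(0,122,200),(0,-66,195),(0,-66,58)]
plan([[(a,h)] for a,h in zip(T,[-10,5,20,20])])
from sim import sim
def nudge(u,T,m,fr=1):
    y=v=t=0;dt=.002
    while t<9:
        h=u*min(t,T) if t<T+.02 else -100
        c=max(0,h-y);F=60*c/1000;f=(.012*fr+.5*v/1000)
        if v==0 and F<=.012*fr: a=0
        else: a=(F-f)/m*1000
        vn=v+a*dt
        if v>0 and vn<=0: vn=0
        v=vn;y+=v*dt;t+=dt
        if h<-50 and v==0: break
    return round(y,2),round(t,1)
for u in(2,3,3.5,4,4.5):
  print(u,[nudge(u,1.2,m) for m in(4.2,4.8,5.4)],[nudge(u,2,m) for m in(4.2,4.8,5.4)])
E
```

```text
t 13.3 base [-1.000e-01  2.725e+02] 57.9 err [-0.2 -2.5 -0.1] rot [0.03 0.01 0.01] F [-0.04 -0.25 -0.1 ]
[[[-0.222, 0.0, 0.0], [0.0, -0.036, -0.61], -1]]
[[[-0.334, 0.0, 0.0], [0.0, -0.947, 0.041], -1]]
[[[-0.333, 0.0, 0.0], [0.0, -0.939, -0.058], -1]]
[[[0.0, 0.0, 0.0], [0.0, -0.234, 0.644], -1]]
2 [(4.28, 2.3), (4.75, 2.5), (5.21, 2.7)] [(4.28, 2.3), (4.75, 2.5), (5.21, 2.7)]
3 [(7.87, 2.8), (8.8, 3.1), (9.72, 3.4)] [(7.87, 2.8), (8.8, 3.1), (9.72, 3.4)]
3.5 [(10.0, 3.0), (11.21, 3.4), (12.41, 3.8)] [(10.0, 3.0), (11.21, 3.4), (12.41, 3.8)]
4 [(12.33, 3.3), (13.85, 3.7), (15.35, 4.1)] [(12.33, 3.3), (13.85, 3.7), (15.35, 4.1)]
4.5 [(14.85, 3.5), (16.7, 4.0), (18.54, 4.4)] [(14.85, 3.5), (16.7, 4.0), (18.54, 4.4)]
```

>>> step_arm(moves=[[[-0.222,0,0],[0,-0.036,-0.61],-1],[[-0.222,0,0],[0,-0.036,-0.61],-1],[[-0.222,0,0],[0,-0.036,-0.61],-1]])

```text
clock: 13.6
eef_pos: [513.0, 316.3, 179.1]
tcp_rot: [-2.971, 0.004, 3.106]
contact_force: [0.3, -0.5, -0.6]
opening: -0.002
grasp_force: 0.0
```

>>> step_arm(moves=[[[-0.334,0,0],[0,-0.947,0.041],-1],[[-0.334,0,0],[0,-0.947,0.041],-1],[[-0.334,0,0],[0,-0.947,0.041],-1],[[-0.334,0,0],[0,-0.947,0.041],-1]])

```text
clock: 14.0
eef_pos: [504.2, 124.7, 200.6]
tcp_rot: [3.054, 0.001, 3.106]
contact_force: [0.5, -0.3, -1.0]
opening: -0.001
grasp_force: 0.0
```

>>> step_arm(moves=[[[-0.333,0,0],[0,-0.939,-0.058],-1],[[-0.333,0,0],[0,-0.939,-0.058],-1],[[-0.333,0,0],[0,-0.939,-0.058],-1],[[-0.333,0,0],[0,-0.939,-0.058],-1],[[-0.333,0,0],[0,-0.939,-0.058],-1]])

```text
clock: 14.5
eef_pos: [498.5, -65.1, 195.0]
tcp_rot: [2.794, 0.001, 3.103]
contact_force: [0.2, 1.1, 0.9]
opening: -0.0
grasp_force: 0.0
```

>>> step_arm(moves=[[[0,0,0],[0,-0.234,0.644],-1],[[0,0,0],[0,-0.234,0.644],-1],[[0,0,0],[0,-0.234,0.644],-1],[[0,0,0],[0,-0.234,0.644],-1]])

```text
clock: 14.9
eef_pos: [495.2, -59.0, 54.3]
tcp_rot: [2.791, -0.008, 3.108]
contact_force: [0.2, 1.1, 0.7]
opening: -0.003
grasp_force: 0.0
```

```bash
python3 - <<'E'
from h import *
check();look(1);check()
im=cv2.imread('pics/last.png')
cv2.imwrite('pics/z5.png',cv2.resize(im[245:305,300:380],None,fx=8,fy=8,interpolation=cv2.INTER_CUBIC))
E
```

```text
t 14.9 base [ -3.5 -67.1] 54.3 err [-3.5 -1.  -3.7] rot [-0.11  0.43  0.14] F [0.2  1.05 0.67]
t 14.90 tray 112.52 score 0.926
t 14.95 base [ -1.7 -67.5] 56.8 err [-1.8 -1.4 -1.2] rot [-0.07  0.26  0.08] F [ 0.15 -0.84 -0.28]
```

View pics/z5.png

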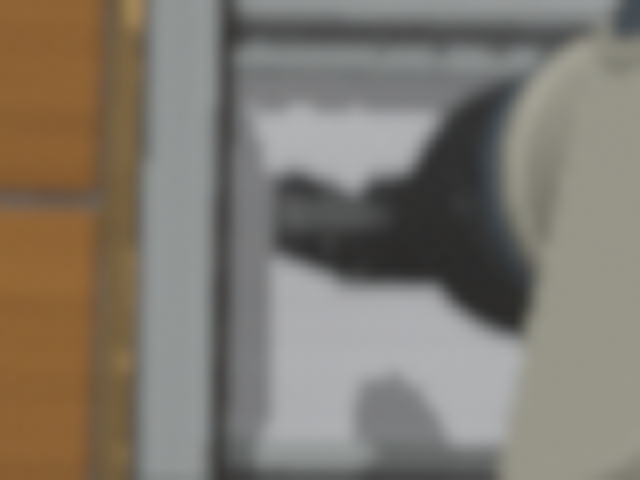

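>>> step_arm(moves=[[[0,0,0],[0,0.024,0.0086],-1],[[0,0,0],[0,0.047,0.017],-1],[[0,0,0],[0,0.0483,0.0175],-1],[[0,0,0],[0,0.0496,0.018],-1],[[0,0,0],[0,0.0509,0.0185],-1],[[0,0,0],[0,0.0522,0.019],-1],[[0,0,0],[0,0.0535,0.0195],-1],[[0,0,0],[0,0.0548,0.02],-1]])

```text
clock: 15.75
eef_pos: [498.9, -48.8, 58.0]
tcp_rot: [2.793, -0.0, 3.107]
contact_force: [0.2, -0.2, 0.0]
opening: 0.001
grasp_force: 0.0
```

```bash
python3 - <<'E'
from h import *
check();look(1);im=cv2.imread('pics/last.png').astype(int).sum(2)
print(im[269,322:342],im[271,322:342])
E
```

```text
t 15.75 base [ -0.2 -56.8] 58.0 err [ 0.1  9.2 -0.1] rot [0.02 0.   0.01] F [ 0.22 -0.19  0.04]
t 15.75 tray 112.51 score 0.926
[445 448 447 426 352 248 218 258 257 254 264 263 255 250 252 255 255 258
 245 218] [445 447 447 422 342 235 210 252 252 244 250 248 237 231 232 231 231 228
 216 205]
```

>>> step_arm(moves=[[[0,0,0],[0,0.0013,0.0005],-1],[[0,0,0],[0,0.0026,0.001],-1],[[0,0,0],[0,0.0039,0.0015],-1],[[0,0,0],[0,0.0052,0.002],-1],[[0,0,0],[0,0.0065,0.0025],-1],[[0,0,0],[0,0.0078,0.003],-1],[[0,0,0],[0,0.0091,0.0035],-1],[[0,0,0],[0,0.0104,0.004],-1]])

```text
clock: 16.6
eef_pos: [499.0, -46.5, 58.0]
tcp_rot: [2.793, 0.0, 3.107]
contact_force: [-0.2, -0.5, 0.5]
opening: 0.001
grasp_force: 0.0
```

```bash
python3 - <<'E'
from h import *
check();look(1)
E
```

```text
t 16.6 base [ -0.1 -54.5] 58.0 err [ 0.3 11.4 -0. ] rot [ 0.02 -0.    0.  ] F [-0.17 -0.52  0.55]
t 16.60 tray 112.51 score 0.926
```

>>> step_arm(moves=[[[0,0,0],[0,0.0013,0.0005],-1],[[0,0,0],[0,0.0026,0.001],-1],[[0,0,0],[0,0.0039,0.0015],-1],[[0,0,0],[0,0.0052,0.002],-1],[[0,0,0],[0,0.0065,0.0025],-1],[[0,0,0],[0,0.0078,0.003],-1],[[0,0,0],[0,0.0091,0.0035],-1],[[0,0,0],[0,0.0104,0.004],-1]])

```text
clock: 17.45
eef_pos: [499.1, -44.3, 57.9]
tcp_rot: [2.793, 0.0, 3.107]
contact_force: [-0.2, 0.2, -0.1]
opening: 0.001
grasp_force: 0.0
```

```bash
python3 - <<'E'
from h import *
check();look(1)
E
```

```text
t 17.45 base [ -0.1 -52.3] 57.9 err [ 0.3 13.6 -0.1] rot [ 0.03 -0.    0.01] F [-0.15  0.24 -0.15]
t 17.45 tray 112.51 score 0.925
```

>>> step_arm(moves=[[[0,0,0],[0,0.0013,0.0005],-1],[[0,0,0],[0,0.0026,0.001],-1],[[0,0,0],[0,0.0039,0.0015],-1],[[0,0,0],[0,0.0052,0.002],-1],[[0,0,0],[0,0.0065,0.0025],-1],[[0,0,0],[0,0.0078,0.003],-1],[[0,0,0],[0,0.0091,0.0035],-1],[[0,0,0],[0,0.0104,0.004],-1]])

```text
clock: 18.3
eef_pos: [499.1, -42.1, 57.9]
tcp_rot: [2.793, -0.0, 3.108]
contact_force: [-0.8, 0.1, -0.6]
opening: -0.004
grasp_force: 0.0
```

```bash
python3 - <<'E'
from h import *
check();look(2)
E
```

```text
t 18.3 base [ -0.2 -50.1] 57.9 err [ 0.4 15.9 -0.1] rot [0.02 0.   0.  ] F [-0.83  0.13 -0.59]
t 18.30 tray 112.51 score 0.926
t 18.35 tray 112.51 score 0.926
```

>>> step_arm(moves=[[[0,0,0],[0,0.0047,0.0017],-1],[[0,0,0],[0,0.0094,0.0034],-1],[[0,0,0],[0,0.0141,0.0051],-1],[[0,0,0],[0,0.0154,0.0056],-1],[[0,0,0],[0,0.0167,0.0061],-1],[[0,0,0],[0,0.018,0.0066],-1],[[0,0,0],[0,0.0193,0.0071],-1],[[0,0,0],[0,0.0206,0.0076],-1]])

```text
clock: 19.2
eef_pos: [499.3, -37.7, 57.9]
tcp_rot: [2.793, 0.0, 3.107]
contact_force: [0.1, 0.2, 0.6]
opening: -0.002
grasp_force: 0.0
```

```bash
python3 - <<'E'
from h import *
check();look(1)
E
```

```text
t 19.2 base [ -0.1 -45.7] 57.9 err [ 0.5 20.3 -0.2] rot [ 0.03 -0.    0.  ] F [0.13 0.16 0.63]
t 19.20 tray 112.51 score 0.925
```

>>> step_arm(moves=[[[0,0,0],[0,0.0013,0.0005],-1],[[0,0,0],[0,0.0026,0.001],-1],[[0,0,0],[0,0.0039,0.0015],-1],[[0,0,0],[0,0.0052,0.002],-1],[[0,0,0],[0,0.0065,0.0025],-1],[[0,0,0],[0,0.0078,0.003],-1],[[0,0,0],[0,0.0091,0.0035],-1],[[0,0,0],[0,0.0104,0.004],-1]])

```text
clock: 20.05
eef_pos: [499.4, -35.4, 57.9]
tcp_rot: [2.793, 0.0, 3.107]
contact_force: [0.3, 0.3, -0.4]
opening: 0.0
grasp_force: 0.0
```

```bash
python3 - <<'E'
from h import *
check();look(1)
E
```

```text
t 20.05 base [ -0.1 -43.5] 57.9 err [ 0.6 22.5 -0.2] rot [ 0.03 -0.    0.  ] F [ 0.34  0.28 -0.44]
t 20.05 tray 112.51 score 0.925
```

>>> step_arm(moves=[[[0,0,0],[0,0.0014,0.0005],-1],[[0,0,0],[0,0.0028,0.001],-1],[[0,0,0],[0,0.0042,0.0015],-1],[[0,0,0],[0,0.0056,0.002],-1],[[0,0,0],[0,0.007,0.0025],-1],[[0,0,0],[0,0.0084,0.003],-1],[[0,0,0],[0,0.0098,0.0035],-1],[[0,0,0],[0,0.0112,0.004],-1]])

```text
clock: 20.9
eef_pos: [499.5, -33.1, 57.9]
tcp_rot: [2.793, 0.0, 3.107]
contact_force: [-0.1, -0.2, 0.1]
opening: 0.001
grasp_force: 0.0
```

```bash
python3 - <<'E'
from h import *
check();look(1)
E
```

```text
t 20.9 base [ -0.2 -41.1] 57.9 err [ 0.7 24.9 -0.2] rot [ 0.02 -0.    0.01] F [-0.09 -0.22  0.09]
t 20.90 tray 112.51 score 0.925
```

```bash
python3 - <<'E'
from h import *
im=cv2.imread('pics/last.png')
cv2.imwrite('pics/z6.png',cv2.resize(im[220:320,230:390],None,fx=5,fy=5,interpolation=cv2.INTER_CUBIC))
E
```

```text
(no output)
```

View pics/z6.png

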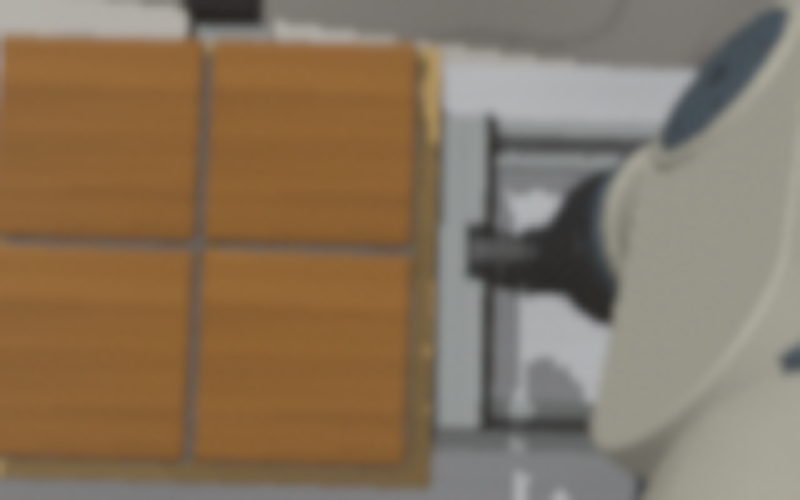

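The fingers are over the near bar without touching it, at columns 324 and 329. I'll back off, drop lower and push again.

>>> step_arm(moves=[[[0,0,0],[0,-0.08,-0.029],-1],[[0,0,0],[0,-0.107,0.046],-1],[[0,0,0],[0,-0.107,0.046],-1],[[0,0,0],[0,-0.107,0.046],-1],[[0,0,0],[0,-0.1,0.0487],-1],[[0,0,0],[0,-0.093,0.0513],-1],[[0,0,0],[0,-0.0917,0.0518],-1],[[0,0,0],[0,-0.0904,0.0523],-1]])

```text
clock: 21.75
eef_pos: [499.1, -46.3, 42.0]
tcp_rot: [2.793, 0.0, 3.108]
contact_force: [-0.8, 0.5, -0.2]
opening: -0.001
grasp_force: 0.0
```

```bash
python3 - <<'E'
from h import *
check();look(1);im=cv2.imread('pics/last.png').astype(int).sum(2)
for r in(262,268,270,272,280): print(r,im[r,318:344])
E
```

```text
t 21.75 base [ -0.1 -54.3] 42.0 err [  0.3  11.6 -16. ] rot [ 0.03 -0.01 -0.02] F [-0.84  0.52 -0.15]
t 21.75 tray 112.51 score 0.926
262 [341 412 440 443 442 445 446 429 368 265 230 298 354 400 460 510 531 535
 535 535 534 535 535 535 535 535]
268 [403 439 445 444 445 445 446 429 362 253 175 176 194 198 193 196 224 256
 283 327 351 304 235 189 166 153]
270 [401 439 446 445 445 445 446 422 342 232 187 217 245 253 252 248 246 249
 251 249 247 235 220 204 186 158]
272 [402 440 446 444 444 445 445 420 338 229 179 203 226 229 222 219 221 221
 221 218 210 204 198 183 169 150]
280 [409 442 447 446 447 448 446 414 318 218 247 323 358 364 372 417 481 505
 496 475 462 457 453 451 448 448]
```

>>> step_arm(moves=[[[0,0,0],[0,0.0013,0.0005],-1],[[0,0,0],[0,0.0026,0.001],-1],[[0,0,0],[0,0.0039,0.0015],-1],[[0,0,0],[0,0.0052,0.002],-1],[[0,0,0],[0,0.0065,0.0025],-1],[[0,0,0],[0,0.0078,0.003],-1],[[0,0,0],[0,0.0091,0.0035],-1],[[0,0,0],[0,0.0104,0.004],-1]])

```text
clock: 22.6
eef_pos: [499.1, -44.3, 41.8]
tcp_rot: [2.793, -0.0, 3.107]
contact_force: [-0.1, 0.5, 0.1]
opening: -0.002
grasp_force: 0.0
```

```bash
python3 - <<'E'
from h import *
check();look(1);im=cv2.imread('pics/last.png').astype(int).sum(2)
for r in(262,270,280): print(r,im[r,318:344])
E
```

```text
t 22.6 base [ -0.1 -52.3] 41.8 err [  0.3  13.7 -16.2] rot [ 0.03 -0.    0.01] F [-0.06  0.47  0.13]
t 22.60 tray 112.51 score 0.926
262 [342 410 441 443 442 445 445 429 369 265 227 298 355 399 460 512 532 534
 535 535 535 534 533 535 532 531]
270 [402 439 448 445 445 445 445 421 342 248 223 246 261 260 252 246 250 251
 249 250 238 210 187 176 155 140]
280 [410 442 448 447 445 448 447 414 318 218 247 322 357 362 370 414 475 491
 478 465 459 454 447 445 445 448]
```

>>> step_arm(moves=[[[0,0,0],[0,0.0257,-0.0705],-1],[[0,0,0],[0,0.0633,-0.0568],-1],[[0,0,0],[0,0.0914,-0.0466],-1],[[0,0,0],[0,0.0928,-0.0461],-1],[[0,0,0],[0,0.0942,-0.0456],-1],[[0,0,0],[0,0.0956,-0.0451],-1],[[0,0,0],[0,0.097,-0.0446],-1],[[0,0,0],[0,0.0984,-0.0441],-1]])

```text
clock: 23.45
eef_pos: [499.5, -28.9, 56.7]
tcp_rot: [2.793, -0.0, 3.107]
contact_force: [0.4, 0.1, 0.2]
opening: -0.0
grasp_force: 0.0
```

```bash
python3 - <<'E'
from h import *
check();look(1)
E
```

```text
t 23.45 base [ -0.2 -36.9] 56.7 err [ 0.8 29.1 -1.3] rot [0.02 0.01 0.02] F [0.35 0.05 0.2 ]
t 23.45 tray 112.52 score 0.926
```

>>> step_arm(moves=[[[0,0,0],[0,0.0014,0.0005],-1],[[0,0,0],[0,0.0028,0.001],-1],[[0,0,0],[0,0.0042,0.0015],-1],[[0,0,0],[0,0.0056,0.002],-1],[[0,0,0],[0,0.007,0.0025],-1],[[0,0,0],[0,0.0084,0.003],-1],[[0,0,0],[0,0.0098,0.0035],-1],[[0,0,0],[0,0.0112,0.004],-1]])

```text
clock: 24.3
eef_pos: [499.7, -26.4, 56.8]
tcp_rot: [2.793, -0.0, 3.108]
contact_force: [-0.8, -0.1, 0.1]
opening: 0.004
grasp_force: 0.0
```

```bash
python3 - <<'E'
from h import *
check();look(1)
E
```

```text
t 24.3 base [ -0.2 -34.4] 56.8 err [ 0.9 31.5 -1.2] rot [ 0.03 -0.    0.  ] F [-0.77 -0.12  0.06]
t 24.30 tray 113.21 score 0.922
```

>>> step_arm(moves=[[[0,0,0],[0,0.0014,0.0005],-1],[[0,0,0],[0,0.0028,0.001],-1],[[0,0,0],[0,0.0042,0.0015],-1],[[0,0,0],[0,0.0056,0.002],-1],[[0,0,0],[0,0.007,0.0025],-1]])

```text
clock: 24.85
eef_pos: [499.8, -24.9, 56.9]
tcp_rot: [2.793, 0.0, 3.107]
contact_force: [0.3, 0.6, 0.1]
opening: 0.001
grasp_force: 0.0
```

```bash
python3 - <<'E'
from h import *
o=look(4);print(np.polyfit(o[:,0]-o[-1,0],o[:,1],1))
E
```

```text
t 24.85 tray 115.87 score 0.920
t 24.90 tray 116.12 score 0.915
t 24.95 tray 116.39 score 0.921
t 25.00 tray 116.65 score 0.926
[  5.19532015 116.64553861]
```

>>> step_arm(moves=[[[0,0,0],[0,-0.165,-0.06],-1],[[0,0,0],[0,0.058,-0.671],-1],[[0,0,0],[0,0.058,-0.671],-1],[[0,0,0],[0,0.058,-0.671],-1],[[0,0,0],[0,0.058,-0.671],-1]])

```text
clock: 25.55
eef_pos: [501.0, -60.8, 191.1]
tcp_rot: [2.795, 0.007, 3.107]
contact_force: [0.4, -0.2, -0.1]
opening: 0.0
grasp_force: 0.0
```

>>> step_arm(moves=[[[0,0,0],[0,0,0],-1],[[0,0,0],[0,0,0],-1],[[0,0,0],[0,0,0],-1],[[0,0,0],[0,0,0],-1],[[0,0,0],[0,0,0],-1],[[0,0,0],[0,0,0],-1],[[0,0,0],[0,0,0],-1],[[0,0,0],[0,0,0],-1]])

```text
clock: 26.35
eef_pos: [498.6, -59.9, 186.9]
tcp_rot: [2.793, 0.0, 3.107]
contact_force: [-0.0, 0.3, -0.3]
opening: 0.002
grasp_force: 0.0
```

```bash
python3 - <<'E'
from h import *
check();o=look(4);print(np.polyfit(o[:,0]-o[-1,0],o[:,1],1))
im=cv2.imread('pics/last.png').astype(int).sum(2)
for r in(212,216,224,226,227): print(r,im[r,262:292])
E
```

```text
t 26.35 base [ -0.1 -67.9] 186.9 err [ -0.2  -1.9 128.9] rot [ 0.03 -0.01  0.01] F [-0.03  0.28 -0.27]
t 26.35 tray 120.10 score 0.934
t 26.40 tray 120.14 score 0.933
t 26.45 tray 120.17 score 0.933
t 26.50 tray 120.20 score 0.932
[  0.63772524 120.20207961]
212 [360 361 359 347 304 228 167 151 150 152 149 148 151 149 152 151 151 152
 158 204 285 343 361 364 365 364 366 364 364 367]
216 [360 360 358 343 290 213 157 143 143 144 144 140 142 142 142 141 141 141
 133 150 233 322 358 363 365 364 366 362 363 362]
224 [520 520 520 513 480 399 299 250 236 218 208 207 205 207 205 205 205 204
 197 212 278 343 394 443 451 429 411 405 406 404]
226 [499 500 499 488 460 431 420 414 405 391 383 381 382 382 380 379 379 373
 349 312 324 357 410 473 498 496 492 493 493 493]
227 [444 444 443 433 415 410 419 416 402 392 391 388 385 386 384 385 383 378
 359 327 332 354 388 439 464 466 465 465 465 469]
```

>>> step_arm(moves=[[[0,0,0],[0,0,0],-1],[[0,0,0],[0,0,0],-1],[[0,0,0],[0,0,0],-1],[[0,0,0],[0,0,0],-1],[[0,0,0],[0,0,0],-1]])

```text
clock: 27.05
eef_pos: [498.5, -59.9, 186.9]
tcp_rot: [2.793, -0.0, 3.107]
contact_force: [1.1, 0.2, -0.1]
opening: -0.002
grasp_force: 0.0
```

```bash
python3 - <<'E'
from h import *
o=look(3)
sc=imaging.grab_frame('scene')[:,:,::-1].copy();old=cv2.imread('pics/sc4.png');s0=cv2.imread('pics/scene0.png')
# tab shift in the scene picture since sc4, by template on the tab
t=old[274:288,378-300+250:397-300+250] if 0 else old[275:289,328:348]
m=cv2.matchTemplate(sc[268:305,320:365],t,cv2.TM_CCOEFF_NORMED);_,s,_,(x,y)=cv2.minMaxLoc(m)
print('scene tab shift px',x+320-328,y+268-275,s)
g=sc.astype(int).sum(2)
f=lambda u,v,z:Bf(ray('scene',(u,v),z))
print('shift mm',f(338+x-8,281+y-7,42)-f(338,281,42))
print(telemetry.sense()['clock'])
E
```

```text
t 27.05 tray 120.25 score 0.932
t 27.10 tray 120.26 score 0.932
t 27.15 tray 120.25 score 0.932
scene tab shift px 2 1 0.9698339700698853
shift mm [-1.66437673  6.00529409]
27.25
```

```bash
python3 -c "
from rig import r
print(r.sign_off())"
```

```text
the job is handed in; nothing more can be done
None
```

The tray is standing still with its tab opposite the index clip, within about 1–2 mm by the camera measurements; the hand is clear, and the job was handed in at about 27 s of the 32 s allowed.

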